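Fit the keyed tube disc and its lock collar on the inclined mixer

ROBOT

A 6-joint arm with a two-finger parallel gripper is mounted at the origin on a cart in front of the work surface, level with it; the furniture and walls round the work are solid. World frame = base frame: x ahead of the robot, y to its left, z up, the work surface at z = 0. Lengths are in mm, angles in degrees, forces in N, time in s.
With the tool pointing down it reaches from about 350 to 850 mm from the base axis. Payload 8.1 kg.
Tool frame: the origin (TCP) lies midway between the tips of the shut fingers; the grasp point (between the pads) lies 19 mm behind it; x points along the fingers, y is the direction in which the jaws open and shut, and the axes are right-handed (so a half turn about x gives the same grasp; the last joint's range is limited). The gripper opens to 85 mm and grips with 20 to 120 N. Pads are 22 mm wide; open, the fingers measure 114 mm over their backs; the gripper's body (76 mm by 85 mm) begins 54 mm behind the grasp point. The pads swing forward as they close: fully open they stand 13 mm farther back than shut.
Start: joints at [-80.294, 7.471, 85.268, -0, 87.261, -4.893], TCP at [151.251, -580.628, 231.292] pointing down, gripper open.
Joint ranges: [-169.43, 169.43], [-51.17, 129.36], [1.28, 143.12], [-76.62, 256.62], [0, 156.53], [-152.29, 152.29]. Speed limits (degrees/s): [136.94, 136.94, 159.86, 180, 180, 180].

INTERFACE

Orientations are given as [roll, pitch, yaw] about the fixed x, y, z axes, in that order (R = Rz(yaw) Ry(pitch) Rx(roll)).
In Python, from bench import r gives the robot as it stands.
- The arm moves only by the tool move_arm, never from a script. Its argument "deltas" is a list of rows, each a list of 2 entries, a list of its own where there are three numbers: the shift along the tool's x, y, z in mm, then the turn about the tool's x in degrees. A call has 1 to 12 rows; each row is the pose to reach, as a shift and turn from the pose measured when the call began, along the tool's axes at that moment; what a row does not reach only later rows make up. A row lasts 1/8 s, in which the tool goes at most 62.5 mm and 10.7 degrees, less where a joint would pass 70% of its speed; a pose out of reach is approached as far as the arm can. A call with a gripper value outside its range is refused whole. "jaw" is the opening, from -1 (shut) to 1 (fully open), set as the call begins (left out, the last holds). The fingers move at their own pace and stop on an object; "squeeze" is the grip in N (left out, the last holds). Time passes only in rows, so rows that repeat a pose let the fingers close. It gives the time, the measured TCP pose, the force and the opening at its end, in the units of the state.
- r.sense(): the state, without advancing time (a new reading comes with each control period).
- r.snapshot(name): name is "side" or "top"; returns (picture, depth): 384x512x3 uint8, red, green, blue; 384x512 float32, mm along the optical axis (not along the pixel's ray), 0 where there is no reading.
- r.get_calibration(name): a dict with "fovy" (degrees; the focal length in pixels is half the picture's height over the tangent of half this angle, whatever the lens; pixels are square), "cx", "cy" (the principal point, pixels), "k1" (the pictures are not rectified: a ray, as slopes to the right and down, at radius r is drawn at 1 + k1 r^2 times it, then the intrinsics apply), "position" and "attitude" of the camera in the world. Camera axes: x right, y down, z forward; pixel columns grow to the right and rows downward; lengths in mm; the calibration is good to about 2 mm. A picture is of the moment at which its call begins. get_calibration takes no time and is no camera call.
- r.hand_in(): hands the job in, once; it reports no verdict.
The state is a dict: "time": time; "joint_pos": joint angles; "qd": joint speeds; "joint_efforts": joint torques, N m; "tool_pos": TCP position; "tcp_rot": TCP orientation; "ft_force": force on the tool from outside, world axes, zero at the start; "wrist_torque": the same for the moment, N m; "finger_gap": finger opening in mm.
Only numpy, scipy, OpenCV 4.12 (cv2) and the standard library are available. Lean on these libraries where they do the work, as an engineer would, in place of code of your own. Each camera call takes 0.05 s, during which the arm holds its last target. There are 200 camera calls.

TASK

Make the inclined tube mixer ready: put the scalloped disc, hub up, on its sloping keyed spindle and turn it until its notches find the keys and it slides fully home against the flange. Then put the oblong lock collar on above it in the same way, fully home on the disc's hub. Leave both there, and do not disturb the petri dish, the timer or the small wash bottle.

Things in the scene. Friction and masses are not known exactly. Their poses are not given: they have to be found in the camera images.
- mixer: the tube mixer: a white wedge-shaped housing, 150 x 132 x 117 mm, fixed to the desk, whose top slopes down at 30 degrees towards its front (its -x side, facing the robot give or take its yaw). Origin under its centre.
- head: the round flange (54 mm) on the sloping top that carries the spindle. Origin: centre of the flange's face, on the spindle's axis, where the disc's underside comes to rest. z runs up along the spindle, 30 degrees from vertical, leaning to the mixer's front; x points up the slope, y is level.
- spindle_end (a point): free end of the steel spindle, on its axis, 60 mm up head z; axes as the head's. The spindle is 22 mm in diameter, its last 6 mm taper to 12 mm. A brake holds it from turning (under 2 N m it stays still).
- key_top (a point): point on the spindle's axis, level with the tops of its keys, 42 mm up head z; axes as the head's. Two opposite keys, 8 mm wide, reach out to 17 mm from the axis, from the flange up to this height; above, the spindle is plain. No pose tells the keys' angle: the line through both lies up to 0.6 rad (35 degrees) either way about z from head x.
- disc_mid (a point): centre of the loose aluminium tube disc, on its axis, 17 mm above its underside. Plate 120 mm across, 8 mm thick, ten rim scallops; on it a square hub 48 x 48 mm, up to 34 mm above the underside. It lies hub up; about 0.2 kg. z is its axis (up), x and y square to the hub's flats. Grip the hub across its y faces.
- disc: the same disc: origin at the centre of its underside. Its bore, 25 mm in diameter, goes right through and has two opposite notches along its +x and -x, each 11.5 mm wide and reaching 19 mm from the axis. A half turn about z makes no difference.
- collar_mid (a point): centre of the loose lock collar, a grey plastic oblong block with rounded corners, 84 (x) x 44 (y) x 26 mm (z), about 0.12 kg, lying flat. 13 mm above its underside; z is its axis (up). A half turn about z, or turning it over, makes no difference.
- collar: the same collar: origin at the centre of its underside. It has the same bore and notches as the disc, the notches along its length (+x and -x). When home its underside rests on the disc's hub, 34 mm up head z.
- petri_dish: closed clear petri dish, 92 mm across, 16 mm high, loose bystander; origin under its centre
- timer: white timer, 62 x 66 x 19 mm, loose bystander; origin under its centre
- wash_bottle: small white bottle, 42 mm across, 92 mm high, loose bystander, standing close before the tall analyser cabinet (fixed; its front face is at x = 0.615 m, from y = -0.52 to 0.03, 0.68 m high); origin under its centre

How it is judged:
By the outcome, as a careful person would: the job done as asked, in the order asked, and still so for the second after the job is handed in, with the robot touching nothing.
It also fails if it takes over 72 s, if anything falls off the work surface, if the arm or the gripper's body presses on something with over 40 N, if the wrist force passes 120 N, or if a joint passes its speed limit or range.

## Working session

There is one attempt and no reset: what is moved stays moved. The work goes in short steps, Python scripts to look and compute and a tool call to move; the robot and the scene stay as the last step left them, time stands still between calls to the robot, and variables do not carry over. Pictures are saved under pics/ and viewed, about 8 in all and at most 12, crops included, and the job is handed in when it is done.

Besides the shell and the picture viewer there is one more tool, called after "Call:" as name(argument=value, ...), one argument or row to a line, values as JSON. move_arm: Moves the arm, as the interface text tells. Its arguments: {"type":"object","properties":{"deltas":{"type":"array","items":{"type":"array"}},"jaw":{"type":"number"},"squeeze":{"type":"number"}},"required":["deltas"]}

```bash
mkdir -p pics; ls
cat > h.py <<'E'
import numpy as np, cv2
from scipy.spatial.transform import Rotation as R
from bench import r
def cal(n):
    c=r.get_calibration(n); f=192/np.tan(np.radians(c['fovy'])/2); a=c['attitude']
    return f,c['cx'],c['cy'],c['k1'],np.array(c['position'],float),R.from_euler('xyz',a,degrees=True).as_matrix()
def und(n,u,v):
    f,cx,cy,k,p,M=cal(n)
    x=(np.asarray(u,float)-cx)/f; y=(np.asarray(v,float)-cy)/f
    X,Y=x,y
    for _ in range(15):
        s=1+k*(X*X+Y*Y); X,Y=x/s,y/s
    return X,Y
def ray(n,u,v):
    X,Y=und(n,u,v); f,cx,cy,k,p,M=cal(n)
    return p, np.stack([X,Y,np.ones_like(X)],-1)@M.T
def onz(n,u,v,z):
    p,d=ray(n,u,v); return p+d*((z-p[2])/d[...,2])[...,None]
def cloud(n,D):
    v,u=np.mgrid[0:384,0:512]; p,d=ray(n,u,v); return p+d*D[...,None]
def proj(n,P):
    f,cx,cy,k,p,M=cal(n); q=(np.asarray(P,float)-p)@M; x=q[...,0]/q[...,2]; y=q[...,1]/q[...,2]
    s=1+k*(x*x+y*y); return np.stack([cx+f*x*s,cy+f*y*s],-1)
def snap(n,name):
    I,D=r.snapshot(n); cv2.imwrite(f'pics/{name}.png',I[...,::-1]); np.save(f'pics/{name}.npy',D); return I,D
E
python3 - <<'E'
from h import *
for n in('side','top'):
    print(r.get_calibration(n)); snap(n,n+'0')
a=cv2.imread('pics/side0.png');b=cv2.imread('pics/top0.png')
cv2.imwrite('pics/both0.png',np.vstack([a,b])[:, :] if 0 else cv2.resize(np.hstack([a,b]),(800,300)))
print(r.sense())
E
```

```text
pics
{'fovy': 48.07539968603396, 'cx': 256.67030975397944, 'cy': 186.67220437784187, 'k1': -0.08356205219447604, 'position': array([ 313.40397644, 1183.5590848 ,  542.52253544]), 'attitude': array([-109.62011793,   -1.12743537, -169.49613555])}
{'fovy': 46.36335094936849, 'cx': 258.80488568492757, 'cy': 184.81755394752133, 'k1': -0.09283426978136647, 'position': array([ 428.34912151,   47.66023981, 1478.9273324 ]), 'attitude': array([-176.105133  ,   -0.39090205,  -90.61209081])}
{'time': 0.1, 'joint_pos': array([-8.02939517e+01,  7.51186854e+00,  8.53241010e+01,  7.01268207e-04,
        8.72618731e+01, -4.89303965e+00]), 'qd': array([-0.08844841, -0.10030347, -0.18065233, -0.03450411,  0.0022535 ,
       -0.04265427]), 'joint_efforts': array([ 1.09931203e-03, -5.70950818e+01, -5.01943910e+01, -1.06724949e-04,
        8.04689247e-03,  2.20507661e-05]), 'tool_pos': array([ 151.17312318, -580.12178014,  230.32782647]), 'tcp_rot': array([-95.30318655,  89.90215491,  99.29586735]), 'ft_force': array([-0.25198269, -0.26851049,  1.45250856]), 'wrist_torque': array([0.0616205 , 0.05738328, 0.0300502 ]), 'finger_gap': 85.4290125750224}
```

View pics/top0.png

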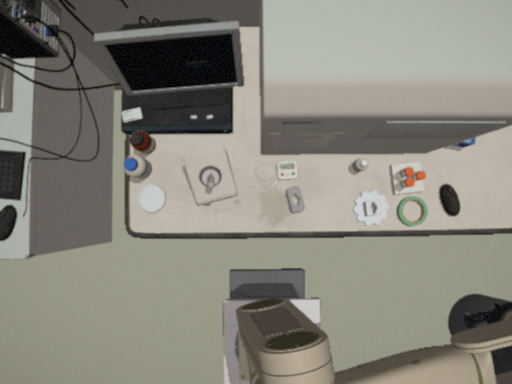

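View pics/side0.png

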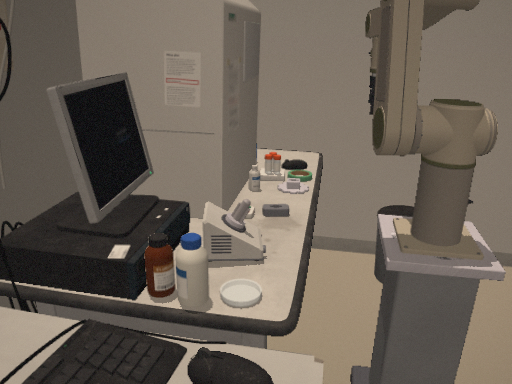

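Run:
```python
from h import *
I=cv2.imread('pics/top0.png');D=np.load('pics/top0.npy');C=cloud('top',D)
S=cv2.imread('pics/side0.png')
f=lambda A,x,y,w,h,W,H:cv2.resize(A[y:y+h,x:x+w],(W,H),interpolation=cv2.INTER_CUBIC)
cv2.imwrite('pics/z0.png',np.vstack([np.hstack([f(I,180,145,64,64,400,400),f(S,195,190,80,80,400,400)]),np.hstack([f(I,340,185,64,48,266,200),f(I,265,155,64,48,266,200),f(S,245,160,80,60,268,200)])]))
for n,(u,v) in dict(desk=(330,215),disc=(371,208),plate=(360,200),coll=(295,193),timer=(287,170),bottle=(361,165),dishL=(152,198),ring=(264,172),mixer=(195,185),flange=(211,172)).items():print(n,C[v,u].round(0))
```

```text
desk [ 427. -198.   -1.]
disc [ 448. -334.    6.]
plate [ 475. -297.    8.]
coll [500. -81.  19.]
timer [576. -56.  16.]
bottle [ 583. -287.   77.]
dishL [488. 387.  16.]
ring [571.  19.  -1.]
mixer [526. 239.  65.]
flange [563. 184. 103.]
```

View pics/z0.png

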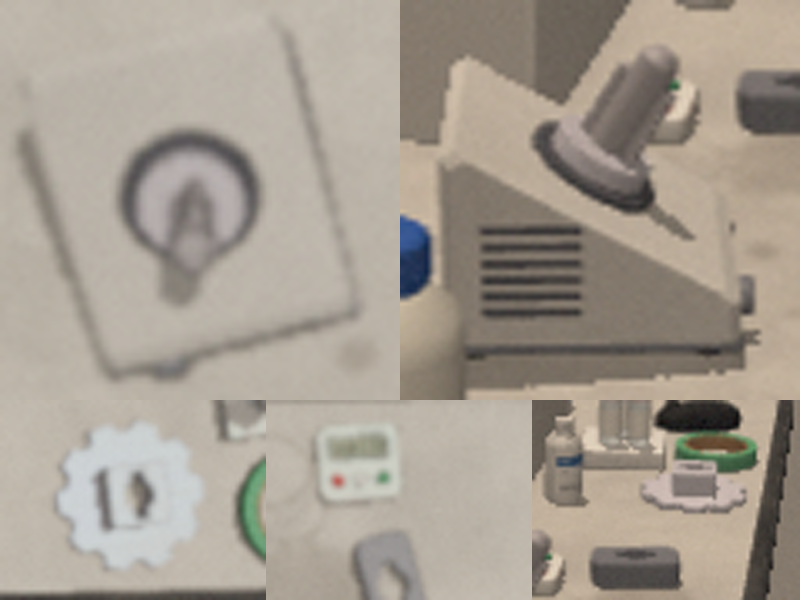

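```bash
cat > a.py <<'E'
from h import *
I=cv2.imread('pics/top0.png');D=np.load('pics/top0.npy');C=cloud('top',D)
C[D==0]=np.nan
def rect(m):
    P=C[m][:,:2].astype(np.float32); c,(w,h),a=cv2.minAreaRect(P); return c,w,h,a,len(P),np.nanmedian(C[m][:,2])
v,u=np.mgrid[0:384,0:512]
box=lambda x,y,w,h:(u>=x)&(u<x+w)&(v>=y)&(v<y+h)
z=C[...,2]
print('hub',rect(box(340,185,64,46)&(z>22)&(z<50)))
m=box(340,185,64,46)&(z>4); print('plate',cv2.minEnclosingCircle(C[m][:,:2].astype(np.float32)),np.median(z[m]))
print('coll',rect(box(275,182,40,38)&(z>10)&(z<50)))
# mixer slope
m=box(180,145,64,64)&(z>45)&(z<130)
P=C[m]; rng=np.random.default_rng(0); best=None
for _ in range(500):
    q=P[rng.choice(len(P),3,0)]; n=np.cross(q[1]-q[0],q[2]-q[0]); n/=np.linalg.norm(n)+1e-9
    i=abs((P-q[0])@n)<2.5
    if best is None or i.sum()>best.sum(): best=i
Q=P[best]; c=Q.mean(0); n=np.linalg.svd(Q-c)[2][2]; n*=np.sign(n[2]); print('slope',len(P),best.sum(),c,n,'tilt',np.degrees(np.arccos(n[2])),'yaw',np.degrees(np.arctan2(-n[1],-n[0])),'rms',((Q-c)@n).std())
print('outline',rect(box(175,140,74,74)&(z>15)&(z<135)))
np.savez('slope.npz',c=c,n=n)
# off-plane points both views
S=cv2.imread('pics/side0.png');DS=np.load('pics/side0.npy');CS=cloud('side',DS)
for nm,CC,DD,b in(('top',C,D,box(195,155,35,45)),('side',CS,DS,box(215,190,50,50))):
    h=(CC-c)@n; m=b&(DD>0)&(h>6)&(h<90)&(np.linalg.norm(CC-c,axis=-1)<110)
    P=CC[m];print(nm,len(P)); 
    for lo in range(5,80,8):
        k=(h[m]>=lo)&(h[m]<lo+8)
        if k.sum()>2: print(lo,k.sum(),P[k].mean(0).round(1))
E
python3 a.py
```

```text
hub ((467.9657897949219, -372.161376953125), 128.76315307617188, 111.55146026611328, 88.10520935058594, 240, np.float64(32.15197038054532))
plate ((443.35321044921875, -341.05157470703125), 120.87960815429688) 9.444032847511835
coll ((480.5086669921875, -80.10237884521484), 83.25617980957031, 44.429603576660156, 15.60970687866211, 292, np.float64(25.937917834789573))
slope 1825 943 [565.62749767 194.40160672  83.97444606] [-0.48229791 -0.12605843  0.86688984] tilt 29.900793871346398 yaw 14.64774217827624 rms 1.3721841386127218
outline ((551.085693359375, 190.28053283691406), 158.54449462890625, 134.06004333496094, 13.4580078125, 2106, np.float64(86.06882698590584))
top 330
5 99 [554.2 188.3  86.3]
13 133 [552.  189.9  95. ]
21 12 [552.3 187.2 102.3]
29 10 [549.8 187.9 110.2]
37 9 [544.8 187.  119.7]
45 3 [539.6 184.2 124.7]
53 15 [536.4 184.1 131.4]
61 11 [530.1 184.4 138. ]
69 29 [521.5 182.8 142. ]
77 9 [518.3 182.4 145.9]
side 446
5 77 [549.3 207.8  86.6]
13 113 [543.3 200.5  92. ]
21 37 [539.7 193.7  98.5]
29 35 [536.4 192.8 105. ]
37 43 [531.6 192.8 111.7]
45 40 [529.  190.7 119.5]
53 41 [523.6 190.5 125.7]
61 27 [519.7 191.  132.8]
69 29 [516.7 188.1 140.2]
77 4 [513.9 180.2 142.7]
```

```bash
cat > b.py <<'E'
exec(open('a.py').read().split("print('hub'")[0])
z=C[...,2]
S=np.load('slope.npz'); 
c0=np.array([448,-334]); 
for _ in range(4):
    m=(z>4)&(z<14)&(np.linalg.norm(C[...,:2]-c0,axis=-1)<75); c0=np.array(cv2.minEnclosingCircle(C[m][:,:2].astype(np.float32))[0]); 
print('plate',cv2.minEnclosingCircle(C[m][:,:2].astype(np.float32)),m.sum())
m=(z>20)&(z<50)&(np.linalg.norm(C[...,:2]-c0,axis=-1)<42); print('hub',rect(m))
yaw=np.radians(14); n=np.array([-.5*np.cos(yaw),-.5*np.sin(yaw),np.cos(np.pi/6)])
hx=np.array([np.cos(yaw)*n[2],np.sin(yaw)*n[2],.5]); hy=np.cross(n,hx)
F=np.stack([hx,hy,n],1)
DS=np.load('pics/side0.npy');CS=cloud('side',DS)
o=np.array([545,190,92.])
for nm,CC in(('top',C),('side',CS)):
    L=(CC-o)@F; m=(np.hypot(L[...,0],L[...,1])<45)&(L[...,2]>-18)&(L[...,2]<75)
    for lo in range(-18,72,6):
        k=m&(L[...,2]>=lo)&(L[...,2]<lo+6); P=L[k]
        if len(P)>3: print(nm,lo,len(P),'mean',P[:,:2].mean(0).round(1),'x',np.percentile(P[:,0],[3,97]).round(1),'y',np.percentile(P[:,1],[3,97]).round(1))
E
python3 b.py
```

```text
plate ((447.15069580078125, -334.01568603515625), 74.60153198242188) 728
hub ((450.0303039550781, -333.0018005371094), 47.92244338989258, 47.86836242675781, 6.114638328552246, 173, np.float64(33.7322450192255))
top -18 200 mean [ 4.2 -0.4] x [-38.4  41.4] y [-39.2  41.6]
top -12 70 mean [14.4 -1.6] x [-25.9  37.7] y [-35.8  32.3]
top -6 100 mean [ 7.2 -2.3] x [-13.9  27.6] y [-25.   22.3]
top 0 54 mean [ 8.2 -2.2] x [-19.2  28.3] y [-26.5  23.5]
top 6 7 mean [10.5 -5.4] x [ 3.2 17.3] y [-12.1   4.8]
top 12 6 mean [12.9 -1.9] x [ 8.1 18.5] y [-9.   5.3]
top 18 5 mean [13.9 -1.4] x [ 9.3 18. ] y [-8.5  5.8]
top 24 6 mean [13.5 -5.3] x [ 7.1 18.5] y [-11.3   2.3]
top 30 4 mean [11.2 -4.1] x [ 6.4 14.1] y [-11.3   5.4]
top 36 13 mean [10.9 -3.3] x [-6.7 19. ] y [-10.2   6.5]
top 42 6 mean [11.7 -2.1] x [ 9.1 15.2] y [-10.1   6. ]
top 48 13 mean [ 5.9 -1.6] x [-6.3 12.2] y [-10.7   8.2]
top 54 24 mean [ 2.6 -0.9] x [-7.  11.1] y [-8.2  7.2]
top 60 6 mean [ 4.8 -1.7] x [0.3 8.6] y [-6.5  2. ]
side -18 154 mean [ 5.  19.8] x [-41.2  41.4] y [-23.8  42.6]
side -12 91 mean [ 4.1 15.5] x [-33.3  30.2] y [-16.9  32.5]
side -6 84 mean [ 1.8 13.2] x [-26.4  23.9] y [-13.6  27.4]
side 0 54 mean [-0.9  7.3] x [-22.6  18.6] y [-5.2 20.6]
side 6 26 mean [-0.6  4.8] x [-16.3  14. ] y [-3.2 10.1]
side 12 30 mean [-0.1  4.9] x [-15.9  13.3] y [-3.5 10.4]
side 18 30 mean [0.2 5.6] x [-15.4  14.6] y [-1.8 11.1]
side 24 30 mean [-1.5  5.6] x [-16.9  14.2] y [-3.4 10.4]
side 30 29 mean [0.  4.5] x [-16.7  13.5] y [-4.8 11.3]
side 36 29 mean [-0.2  5.4] x [-15.8  13.7] y [-6.1 12.3]
side 42 25 mean [-1.   6.5] x [-13.7  11.3] y [-1.  11.1]
side 48 19 mean [0.3 7.1] x [-10.5   8.8] y [ 1.7 13. ]
side 54 24 mean [-0.6  4. ] x [-9.1  6.4] y [-3.5 11.2]
```

```bash
cat >> b.py <<'E'
print('---')
o=o+F@np.array([-.3,-.8,0])
for nm,CC in(('top',C),('side',CS)):
    L=(CC-o)@F; rr=np.hypot(L[...,0],L[...,1]); k=(rr>12.2)&(rr<20)&(L[...,2]>5)&(L[...,2]<42)
    P=L[k]; a=np.degrees(np.arctan2(P[:,1],P[:,0])); i=np.argsort(a)
    print(nm,[(int(a[j]),round(float(rr[k][j]),1),int(P[j,2])) for j in i])
E
python3 b.py|sed -n '/---/,$p'
python3 - <<'E'
import cv2,numpy as np
S=cv2.imread('pics/side0.png')[190:240,215:270];T=cv2.imread('pics/top0.png')[160:205,195:230]
f=lambda A:cv2.normalize(cv2.resize(A,(390,560),interpolation=cv2.INTER_LANCZOS4),None,0,255,cv2.NORM_MINMAX)
cv2.imwrite('pics/z1.png',np.hstack([cv2.resize(S,(400,364),interpolation=cv2.INTER_CUBIC),cv2.resize(T,(283,364),interpolation=cv2.INTER_CUBIC)]))
E
```

```text
---
top [(-62, 12.8, 10), (-59, 12.3, 33), (-58, 12.9, 27), (-47, 12.3, 7), (-33, 17.4, 35), (-25, 12.7, 41), (-24, 19.5, 11), (-24, 14.2, 37), (-24, 16.8, 28), (-23, 19.6, 27), (-22, 18.9, 40), (-15, 19.9, 13), (-15, 18.8, 18), (-14, 19.5, 27), (-12, 18.8, 40), (-12, 14.6, 38), (-11, 12.8, 41), (-6, 17.2, 6), (-5, 16.9, 13), (-2, 13.1, 12), (-1, 13.4, 20), (0, 12.9, 26), (0, 13.9, 35), (1, 13.4, 41), (12, 12.5, 8), (14, 13.5, 39), (14, 12.4, 22), (28, 12.9, 11), (31, 13.1, 33), (32, 12.3, 16), (32, 13.1, 39), (150, 15.1, 40)]
side [(-40, 13.3, 41), (-19, 12.6, 39), (-18, 14.2, 32), (-14, 15.5, 34), (-13, 14.7, 38), (-12, 13.9, 16), (-10, 14.1, 7), (-10, 14.7, 13), (-9, 15.0, 29), (-8, 15.5, 9), (-7, 12.3, 24), (-6, 12.9, 30), (-3, 13.5, 11), (-2, 15.4, 19), (0, 12.8, 15), (0, 14.8, 23), (2, 12.4, 9), (4, 13.6, 21), (5, 14.1, 37), (10, 14.7, 28), (85, 16.9, 20), (94, 13.9, 36), (99, 13.2, 39), (104, 13.0, 17), (111, 13.8, 34), (118, 12.7, 28), (124, 12.8, 41), (124, 12.4, 31), (129, 12.7, 9), (130, 15.3, 11), (135, 12.3, 28), (138, 16.7, 22), (139, 12.8, 32), (141, 12.9, 16), (142, 17.8, 29), (143, 13.2, 35), (144, 12.9, 26), (144, 18.2, 23), (144, 17.3, 19), (144, 16.9, 35), (146, 16.1, 41), (146, 13.8, 39), (146, 15.2, 37), (146, 13.3, 19), (147, 16.0, 5), (148, 16.7, 9), (148, 16.3, 25), (149, 13.9, 23), (151, 14.4, 17), (151, 17.1, 38), (151, 17.8, 6), (152, 15.3, 30), (152, 13.9, 32), (152, 13.1, 29), (153, 17.9, 16), (154, 18.3, 35), (155, 14.4, 26), (156, 15.6, 14), (156, 17.0, 12), (156, 17.9, 25), (156, 18.3, 10), (157, 18.5, 19), (157, 13.9, 6), (159, 18.6, 29), (162, 17.1, 31), (166, 14.5, 9), (167, 13.2, 12), (169, 18.7, 38)]
```

View pics/z1.png

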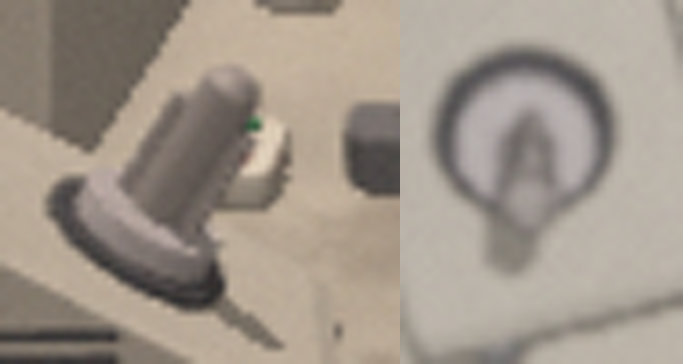

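```bash
cat >> h.py <<'E'
def goal(P,jyaw,tag=''):
    s=r.sense(); M=R.from_euler('xyz',s['tcp_rot'],degrees=True).as_matrix()
    d=M.T@(np.array(P,float)-s['tool_pos']); y=np.degrees(np.arctan2(M[1,1],M[0,1]))
    t=-((jyaw-y+90)%180-90)
    print(tag,'d',d.round(1),'turn',round(t,1),'| tcp',s['tool_pos'].round(1),'jawyaw',round(y,1),'J6',s['joint_pos'][5].round(1),'gap',s['finger_gap'].round(1),'F',s['ft_force'].round(1),'t',s['time'])
E
python3 -c "
from h import *
goal((450,-333,110),96.1)"
```

```text
Traceback (most recent call last):
  File "h.py", line 30, in goal
    print(tag,'d',d.round(1),'turn',round(t,1),'| tcp',s['tool_pos'].round(1),'jawyaw',round(y,1),'J6',s['joint_pos'][5].round(1),'gap',s['finger_gap'].round(1),'F',s['ft_force'].round(1),'t',s['time'])
                                                                                                                                        ^^^^^^^^^^^^^^^^^^^^^
AttributeError: 'float' object has no attribute 'round'
```

```bash
sed -i "s/s\['finger_gap'\].round(1)/round(s['finger_gap'],1)/" h.py
python3 -c "
from h import *
goal((450,-333,110),96.1)"
```

```text
d [ 120.7 -163.6 -351.4] turn 8.5 | tcp [ 151.2 -580.1  230.3] jawyaw -75.4 J6 -4.9 gap 85.4 F [-0.3 -0.3  1.5] t 0.1
```

Call:
move_arm(
  deltas=[
    [[60,-164,-351],8.5],
    [[60,-164,-351],8.5],
    [[60,-164,-351],8.5],
    [[60,-164,-351],8.5],
    [[60,-164,-351],8.5],
    [[60,-164,-351],8.5],
    [[60,-164,-351],8.5],
    [[121,-164,-351],8.5],
    [[121,-164,-351],8.5],
    [[121,-164,-351],8.5],
    [[121,-164,-351],8.5],
  ],
  jaw=1,
)

```text
time: 1.48
tool_pos: [450.4, -334.5, 112.5]
tcp_rot: [151.9, 89.8, -22.0]
ft_force: [-0.2, -0.1, 0.8]
finger_gap: 85.1
```

```bash
python3 -c "
from h import *
goal((450,-333,10),96.1)"
```

```text
d [102.5  -1.6   0.5] turn -0.1 | tcp [ 450.4 -334.5  112.5] jawyaw -84.0 J6 42.1 gap 85.1 F [-0.2 -0.1  0.8] t 1.475
```

Call:
move_arm(
  deltas=[
    [[50,-1.6,0.5],0],
    [[95,-1.6,0.5],0],
    [[102.5,-1.6,0.5],0],
    [[102.5,-1.6,0.5],0],
    [[102.5,-1.6,0.5],0],
  ],
)

```text
time: 2.1
tool_pos: [451.6, -334.6, 12.8]
tcp_rot: [140.0, 89.6, -34.0]
ft_force: [-0.3, 0.1, 0.4]
finger_gap: 85.8
```

Call:
move_arm(
  deltas=[
    [[0,0,0],0],
    [[0,0,0],0],
    [[0,0,0],0],
    [[0,0,0],0],
    [[0,0,0],0],
    [[0,0,0],0],
    [[0,0,0],0],
    [[0,0,0],0],
  ],
  jaw=-1,
  squeeze=25,
)

```text
time: 3.1
tool_pos: [452.5, -335.2, 14.2]
tcp_rot: [139.2, 89.5, -34.7]
ft_force: [-1.9, 0.6, 6.9]
finger_gap: 47.3
```

```bash
python3 -c "
from h import *
goal((450,-333,200),96.1)
print(r.sense()['wrist_torque'])"
```

```text
d [-185.8   -1.4    0.9] turn -0.1 | tcp [ 452.5 -335.2   14.2] jawyaw -84.0 J6 42.1 gap 47.3 F [-1.9  0.6  6.9] t 3.1
[ 0.28636409  0.15205342 -0.0536503 ]
```

Call:
move_arm(
  deltas=[
    [[-20,0,0],0],
    [[-60,0,0],0],
    [[-120,0,0],0],
    [[-180,0,0],0],
    [[-190,0,0],0],
    [[-190,0,0],0],
    [[-190,0,0],0],
  ],
)

```text
time: 3.98
tool_pos: [450.0, -333.3, 201.5]
tcp_rot: [145.0, 89.7, -28.9]
ft_force: [0.2, -0.0, -2.3]
finger_gap: 47.3
```

```bash
python3 -c "
from h import *
goal((515,176,210),81)
I,D=snap('side','s1'); cv2.imwrite('pics/s1c.png',cv2.resize(I[60:260,200:400,::-1],(600,600),interpolation=cv2.INTER_CUBIC))"
```

```text
d [  -9.4 -499.6 -118.3] turn 15.0 | tcp [ 450.  -333.3  201.5] jawyaw -84.0 J6 42.1 gap 47.3 F [ 0.2 -0.  -2.3] t 3.975
```

View pics/s1c.png

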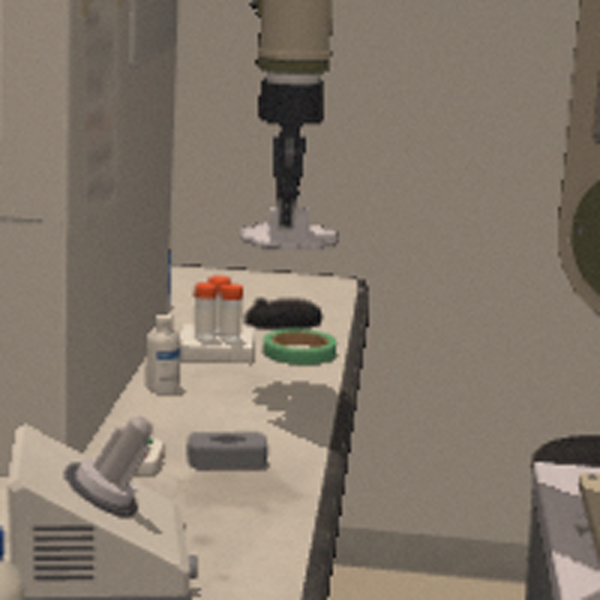

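Call:
move_arm(
  deltas=[
    [[0,-505,-118],15],
    [[0,-505,-118],15],
    [[0,-505,-118],15],
    [[0,-505,-118],15],
    [[0,-505,-118],15],
    [[0,-505,-118],15],
    [[0,-505,-118],15],
    [[0,-505,-118],15],
    [[0,-505,-118],15],
    [[0,-505,-118],15],
    [[0,-505,-118],15],
    [[0,-505,-118],15],
  ],
)

```text
time: 5.52
tool_pos: [514.0, 180.2, 200.0]
tcp_rot: [149.7, 89.8, -39.4]
ft_force: [0.6, -0.0, -2.4]
finger_gap: 47.6
```

```bash
python3 -c "
from h import *
goal((516,182,168),81)
I,D=snap('side','s2');T,D2=snap('top','t2')
f=lambda A:cv2.resize(A[...,::-1],(400,400),interpolation=cv2.INTER_CUBIC)
cv2.imwrite('pics/c2.png',np.hstack([f(I[130:260,180:310]),f(T[130:230,160:260])]))
for n in('side','top'): print(n,proj(n,[(516,182,144),(545,189,92)]))"
```

```text
d [32.  -2.2 -1.6] turn -0.0 | tcp [514.  180.2 200. ] jawyaw -99.0 J6 113.1 gap 47.6 F [ 0.6 -0.  -2.4] t 5.525
side [[247.06751591 199.21181279]
 [235.28837412 217.96960165]]
top [[210.43256085 186.35869687]
 [209.83764018 178.1414671 ]]
```

View pics/c2.png

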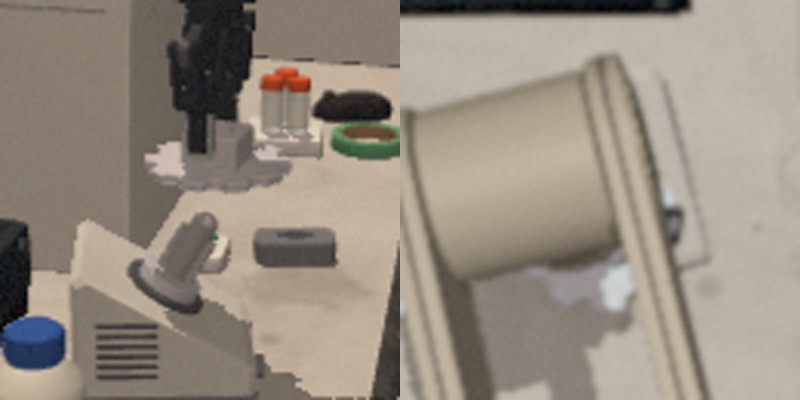

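```bash
python3 -c "
from h import *
print(proj('side',[(514,180.2,186),(514,180.2,190)]))
D=np.load('pics/s2.npy');C=cloud('side',D)
m=(D>0)&(np.hypot(C[...,0]-514,C[...,1]-180)<68)&(C[...,2]>165)&(C[...,2]<240)
P=C[m];
for lo in range(170,235,5):
  k=(P[:,2]>=lo)&(P[:,2]<lo+5); 
  if k.sum()>3: print(lo,k.sum(),P[k].min(0).round(),P[k].max(0).round())
k=(P[:,2]<200);print(cv2.minAreaRect(P[k][:,:2].astype(np.float32)),cv2.minEnclosingCircle(P[k][:,:2].astype(np.float32)))
"
```

```text
[[248.19364934 183.47289156]
 [248.21448531 181.97023025]]
180 5 [487. 223. 184.] [545. 234. 185.]
185 79 [451. 149. 185.] [564. 243. 190.]
190 389 [449. 138. 190.] [568. 243. 195.]
195 41 [460. 170. 195.] [533. 210. 200.]
200 38 [484. 169. 200.] [533. 212. 205.]
205 38 [483. 168. 205.] [533. 218. 210.]
210 52 [484. 165. 210.] [534. 219. 215.]
215 97 [483. 152. 215.] [533. 219. 220.]
220 32 [499. 154. 220.] [530. 220. 225.]
225 32 [499. 154. 225.] [529. 219. 230.]
230 32 [499. 154. 230.] [529. 219. 235.]
((506.93170166015625, 191.84716796875), (118.76512145996094, 99.705078125), 7.811926364898682) ((507.7558898925781, 184.00082397460938), 60.37470245361328)
```

```bash
python3 -c "
from h import *
goal((521.5,182.5,162),81);goal((521.5,182.5,154),81);goal((511.5,181.6,146),81)"
```

```text
d [38.5 -3.3 -6.7] turn -0.1 | tcp [514.2 180.3 200.4] jawyaw -99.1 J6 113.1 gap 47.2 F [ 0.5  0.5 -2. ] t 5.625
 d [46.5 -3.3 -6.6] turn -0.1 | tcp [514.2 180.3 200.4] jawyaw -99.1 J6 113.1 gap 47.2 F [ 0.5  0.5 -2. ] t 5.625
 d [54.4 -0.9  3.1] turn -0.1 | tcp [514.2 180.3 200.4] jawyaw -99.1 J6 113.1 gap 47.2 F [ 0.5  0.5 -2. ] t 5.625
```

Call:
move_arm(
  deltas=[
    [[15,-3.3,-6.7],0],
    [[30,-3.3,-6.7],0],
    [[38.5,-3.3,-6.7],0],
    [[42,-3.3,-6.7],0],
    [[46.5,-3.3,-6.7],0],
    [[48,-3.3,-6.7],0],
    [[48,-3.3,-6.7],0],
  ],
)

```text
time: 6.5
tool_pos: [521.8, 182.5, 152.8]
tcp_rot: [163.0, 89.7, -26.1]
ft_force: [-0.5, -0.4, -1.8]
finger_gap: 47.6
```

```bash
python3 -c "
from h import *
goal((511.5,181.6,146),81)
I,D=snap('side','s3')
cv2.imwrite('pics/c3.png',cv2.resize(I[150:250,190:290,::-1],(500,500),interpolation=cv2.INTER_CUBIC))"
```

```text
d [ 6.7  2.5 10. ] turn -0.1 | tcp [521.8 182.5 152.8] jawyaw -99.1 J6 113.2 gap 47.6 F [-0.5 -0.4 -1.8] t 6.5
```

View pics/c3.png

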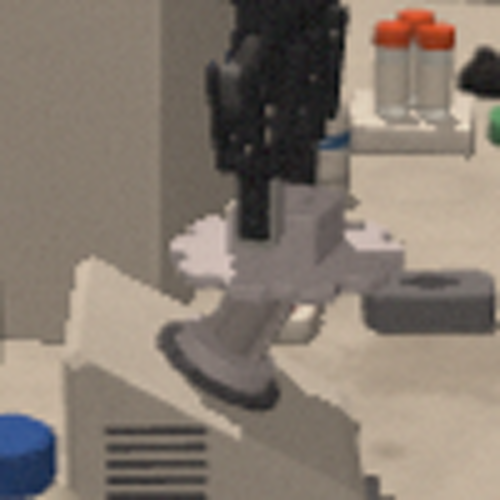

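Call:
move_arm(
  deltas=[
    [[2,1,4],0],
    [[4,2,8],0],
    [[7,2.5,11],0],
    [[8,2.5,12],0],
    [[8,2.5,12],0],
  ],
)

```text
time: 7.18
tool_pos: [513.5, 182.7, 148.8]
tcp_rot: [-170.3, 89.2, 0.6]
ft_force: [8.3, 1.0, 8.2]
finger_gap: 47.4
```

```bash
python3 -c "
from h import *
goal((511.5,181.6,146),81); print(r.sense()['wrist_torque'])
I,D=snap('side','s4')
cv2.imwrite('pics/c4.png',cv2.resize(I[150:250,190:290,::-1],(500,500),interpolation=cv2.INTER_CUBIC))"
```

```text
d [2.7 1.4 1.9] turn -0.1 | tcp [513.5 182.7 148.8] jawyaw -99.1 J6 113.4 gap 47.4 F [8.3 1.  8.2] t 7.175
[ 0.22421595 -1.59435927  0.03229404]
```

View pics/c4.png

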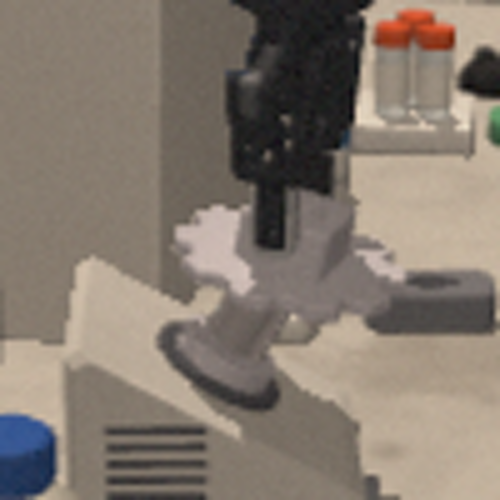

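Call:
move_arm(
  deltas=[
    [[4,0,3],0],
    [[8,0,4],0],
    [[8,0,4],0],
    [[8,0,4],0],
  ],
)

```text
time: 7.72
tool_pos: [513.6, 183.8, 144.1]
tcp_rot: [-166.9, 88.6, 4.0]
ft_force: [9.6, -0.4, 4.6]
finger_gap: 47.6
```

```bash
cat > ax.py <<'E'
from h import *
import sys
D=r.snapshot('side')[1];C=cloud('side',D)
yaw=np.radians(14); n=np.array([-.5*np.cos(yaw),-.5*np.sin(yaw),np.cos(np.pi/6)])
hx=np.array([np.cos(yaw)*n[2],np.sin(yaw)*n[2],.5]); F=np.stack([hx,np.cross(n,hx),n],1)
o=np.array([544.9,189.1,91.9])
L=(C-o)@F; m=(D>0)&(abs(L[...,0])<68)&(abs(L[...,1])<68)&(L[...,2]>-15)&(L[...,2]<90)
P=L[m]
h,e=np.histogram(P[:,2],np.arange(-15,92,3)); print('hist z',dict(zip(e.astype(int).tolist(),h.tolist())))
# plate: robust plane among points with radius 30..62
rad=np.hypot(P[:,0],P[:,1]); Q=P[(rad>32)&(rad<64)&(P[:,2]>4)]; rng=np.random.default_rng(0); b=None
for _ in range(400):
    q=Q[rng.choice(len(Q),3,0)]; v=np.cross(q[1]-q[0],q[2]-q[0]); v/=np.linalg.norm(v)+1e-9
    if abs(v[2])<.6: continue
    i=abs((Q-q[0])@v)<1.5
    if b is None or i.sum()>b.sum(): b=i
Q=Q[b]; c=Q.mean(0); v=np.linalg.svd(Q-c)[2][2]; v*=np.sign(v[2])
print('plate top n',len(Q),'normal in head',v.round(2),'height at axis',round(c[2]+(c[:2]@v[:2])/v[2],1))
s=r.sense(); print('tcp',s['tool_pos'].round(1),'F',s['ft_force'].round(1),'gap',round(s['finger_gap'],1),'t',s['time'])
E
python3 ax.py
```

```text
hist z {-15: 94, -12: 54, -9: 24, -6: 21, -3: 64, 0: 31, 3: 18, 6: 14, 9: 14, 12: 13, 15: 13, 18: 9, 21: 5, 24: 1, 27: 1, 30: 11, 33: 15, 36: 40, 39: 56, 42: 77, 45: 75, 48: 48, 51: 46, 54: 46, 57: 50, 60: 59, 63: 62, 66: 67, 69: 49, 72: 24, 75: 35, 78: 39, 81: 36, 84: 38, 87: 22}
plate top n 348 normal in head [0.28 0.09 0.95] height at axis 53.2
tcp [513.6 183.8 144.1] F [ 9.5 -1.   3.8] gap 47.2 t 7.775
```

Call:
move_arm(
  deltas=[
    [[0,0,0],0],
    [[0,0,0],0],
    [[0,0,0],0],
    [[0,0,0],0],
    [[0,0,0],0],
    [[0,0,0],0],
  ],
  jaw=0.35,
)

```text
time: 8.52
tool_pos: [513.6, 183.8, 144.0]
tcp_rot: [-167.0, 88.6, 3.9]
ft_force: [0.1, -0.2, -0.0]
finger_gap: 57.9
```

```bash
python3 ax.py
```

```text
hist z {-15: 50, -12: 17, -9: 0, -6: 0, -3: 8, 0: 38, 3: 74, 6: 336, 9: 36, 12: 19, 15: 30, 18: 18, 21: 21, 24: 24, 27: 18, 30: 39, 33: 58, 36: 18, 39: 16, 42: 11, 45: 9, 48: 7, 51: 4, 54: 7, 57: 9, 60: 8, 63: 10, 66: 17, 69: 14, 72: 15, 75: 26, 78: 22, 81: 20, 84: 22, 87: 19}
plate top n 298 normal in head [0.   0.01 1.  ] height at axis 7.7
tcp [513.6 183.7 144.1] F [0.2 0.1 0.1] gap 57.9 t 8.575
```

Call:
move_arm(
  deltas=[
    [[-30,0,0],0],
    [[-60,0,0],0],
    [[-80,0,0],0],
    [[-80,0,0],0],
  ],
)

```text
time: 9.07
tool_pos: [512.7, 183.9, 225.9]
tcp_rot: [-165.6, 88.4, 5.3]
ft_force: [0.4, 0.0, -0.1]
finger_gap: 57.6
```

```bash
python3 -c "
from h import *
goal((480.5,-80.1,120),105.6)
D=r.snapshot('side')[1];C=cloud('side',D)
m=(D>0)&(np.hypot(C[...,0]-480,C[...,1]+80)<60)&(C[...,2]>20)&(C[...,2]<34)
print(m.sum(),cv2.minAreaRect(C[m][:,:2].astype(np.float32)))"; python3 ax.py|grep plate
```

```text
d [104.3 266.5  -7. ] turn -24.7 | tcp [512.7 183.9 225.9] jawyaw -99.1 J6 113.6 gap 57.6 F [ 0.4  0.  -0.1] t 9.075
155 ((476.490234375, -76.78166198730469), (82.63272857666016, 47.275394439697266), 15.368668556213379)
plate top n 313 normal in head [0.   0.01 1.  ] height at axis 7.8
```

Call:
move_arm(
  deltas=[
    [[0,266,-5],-24.7],
    [[0,266,-5],-24.7],
    [[0,266,-5],-24.7],
    [[0,266,-5],-24.7],
    [[50,266,-5],-24.7],
    [[90,266,-5],-24.7],
    [[104,266,-5],-24.7],
    [[104,266,-5],-24.7],
    [[104,266,-5],-24.7],
  ],
  jaw=1,
)

```text
time: 10.3
tool_pos: [477.9, -79.6, 119.5]
tcp_rot: [166.2, 88.5, 1.9]
ft_force: [0.4, 0.5, 0.1]
finger_gap: 85.8
```

```bash
python3 -c "
from h import *
goal((479,-79,4),105.6)
print(R.from_euler('xyz',r.sense()['tcp_rot'],degrees=True).as_matrix()[:,0])"
```

```text
d [115.5  -1.    1.7] turn 0.1 | tcp [477.9 -79.6 119.5] jawyaw -74.3 J6 58.3 gap 85.8 F [0.4 0.5 0.1] t 10.3
[ 2.56694550e-02  8.51785724e-04 -9.99670122e-01]
```

Call:
move_arm(
  deltas=[
    [[50,-1,1.7],0],
    [[95,-1,1.7],0],
    [[112,-1,1.7],0],
    [[115,-1,1.7],0],
    [[115,-1,1.7],0],
    [[115,-1,1.7],0],
  ],
)

```text
time: 11.05
tool_pos: [480.6, -79.5, 6.4]
tcp_rot: [164.3, 88.4, -0.0]
ft_force: [-0.9, -0.6, -0.2]
finger_gap: 85.3
```

Call:
move_arm(
  deltas=[
    [[0,0,0],0],
    [[0,0,0],0],
    [[0,0,0],0],
    [[0,0,0],0],
    [[0,0,0],0],
    [[0,0,0],0],
    [[0,0,0],0],
    [[0,0,0],0],
  ],
  jaw=-1,
  squeeze=25,
)

```text
time: 12.05
tool_pos: [481.1, -79.6, 7.1]
tcp_rot: [163.7, 88.3, -0.6]
ft_force: [-1.6, 1.1, 6.6]
finger_gap: 43.3
```

Call:
move_arm(
  deltas=[
    [[-20,0,0],0],
    [[-60,0,0],0],
    [[-120,0,0],0],
    [[-180,0,0],0],
    [[-200,0,0],0],
    [[-200,0,0],0],
    [[-200,0,0],0],
  ],
)

```text
time: 12.92
tool_pos: [474.3, -79.3, 205.0]
tcp_rot: [165.3, 88.5, 1.0]
ft_force: [-0.9, -0.1, -2.9]
finger_gap: 43.5
```

```bash
python3 -c "
from h import *
goal((516,182,205),81)
D=r.snapshot('side')[1];C=cloud('side',D);t=r.sense()['tool_pos']
m=(D>0)&(np.hypot(C[...,0]-t[0],C[...,1]-t[1])<60)&(C[...,2]>t[2]-30)&(C[...,2]<t[2]+60)
P=C[m]-t
for lo in range(-30,60,5):
  k=(P[:,2]>=lo)&(P[:,2]<lo+5); 
  if k.sum()>3: print(lo,k.sum(),P[k].min(0).round(),P[k].max(0).round())"
```

```text
d [   1.3 -240.3 -110.8] turn 24.7 | tcp [474.3 -79.3 205. ] jawyaw -74.3 J6 58.3 gap 43.5 F [-0.9 -0.1 -2.9] t 12.925
-10 11 [-43.   7.  -8.] [31. 28. -5.]
-5 46 [-46.   5.  -5.] [36. 33. -0.]
0 44 [-46.   6.   0.] [35. 31.  5.]
5 40 [-46.   4.   5.] [36. 31. 10.]
10 46 [-46.   6.  10.] [36. 38. 15.]
15 106 [-45. -33.  15.] [38. 37. 20.]
20 19 [-21. -24.  20.] [17. 40. 24.]
25 18 [-17. -28.  25.] [18. 36. 30.]
30 14 [-17. -19.  30.] [14. 42. 35.]
35 12 [-18. -25.  36.] [15. 36. 39.]
40 14 [-18. -31.  40.] [18. 40. 45.]
45 22 [-25. -31.  45.] [19. 57. 50.]
50 22 [-27. -40.  51.] [24. 54. 55.]
55 20 [-27. -36.  55.] [20. 59. 60.]
```

Call:
move_arm(
  deltas=[
    [[0,-240,-115],24.7],
    [[0,-240,-115],24.7],
    [[0,-240,-115],24.7],
    [[0,-240,-115],24.7],
    [[0,-240,-115],24.7],
    [[0,-240,-115],24.7],
    [[0,-240,-115],24.7],
    [[0,-240,-115],24.7],
    [[0,-240,-115],24.7],
  ],
)

```text
time: 14.1
tool_pos: [519.9, 181.9, 206.0]
tcp_rot: [-169.6, 88.5, 1.3]
ft_force: [-0.5, -0.6, -1.2]
finger_gap: 43.3
```

```bash
python3 -c "
from h import *
goal((520,182,147),81)"
```

```text
d [59.   0.2  1.5] turn -0.1 | tcp [519.9 181.9 206. ] jawyaw -99.1 J6 113.3 gap 43.3 F [-0.5 -0.6 -1.2] t 14.1
```

Call:
move_arm(
  deltas=[
    [[25,0,0.7],0],
    [[45,0,1.5],0],
    [[53,0,1.5],0],
    [[56,0,1.5],0],
    [[59,0,1.5],0],
    [[59,0,1.5],0],
  ],
)

```text
time: 14.85
tool_pos: [520.3, 182.3, 147.4]
tcp_rot: [-169.4, 88.5, 1.5]
ft_force: [-0.0, 1.1, -1.4]
finger_gap: 43.0
```

```bash
python3 -c "
from h import *
goal((515,182,142.5),81)
I,D=snap('side','s5')
cv2.imwrite('pics/c5.png',cv2.resize(I[150:250,190:290,::-1],(500,500),interpolation=cv2.INTER_CUBIC))"
```

```text
d [4.7 1.1 5.3] turn -0.1 | tcp [520.3 182.3 147.4] jawyaw -99.1 J6 113.4 gap 43.0 F [-0.   1.1 -1.4] t 14.85
```

View pics/c5.png

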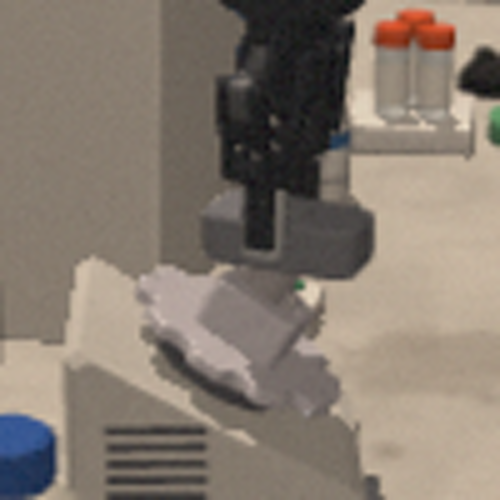

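Call:
move_arm(
  deltas=[
    [[2,0.5,2],0],
    [[4,1,4],0],
    [[6,1,6],0],
    [[8,1,8],0],
    [[9,1,9],0],
    [[9,1,9],0],
  ],
)

```text
time: 15.65
tool_pos: [515.9, 182.8, 142.6]
tcp_rot: [-168.1, 87.8, 2.8]
ft_force: [9.0, -3.0, 11.0]
finger_gap: 43.4
```

```bash
cat > col.py <<'E'
exec(open('ax.py').read().split('# plate')[0])
Q=P[(np.hypot(P[:,0],P[:,1])<46)&(P[:,2]>38)]
s=r.sense(); print('tcp',s['tool_pos'].round(1),'F',s['ft_force'].round(1),'gap',round(s['finger_gap'],1),'t',s['time'])
for lo in range(28,88,4):
    k=(P[:,2]>=lo)&(P[:,2]<lo+4)&(np.hypot(P[:,0],P[:,1])<48)
    if k.sum()>2: print(lo,k.sum(),P[k].min(0).round(),P[k].max(0).round())
E
python3 col.py
```

```text
hist z {-15: 50, -12: 15, -9: 0, -6: 0, -3: 8, 0: 39, 3: 69, 6: 338, 9: 42, 12: 22, 15: 20, 18: 23, 21: 22, 24: 24, 27: 22, 30: 31, 33: 63, 36: 16, 39: 18, 42: 21, 45: 15, 48: 15, 51: 21, 54: 22, 57: 24, 60: 41, 63: 41, 66: 35, 69: 32, 72: 36, 75: 44, 78: 45, 81: 49, 84: 48, 87: 40}
tcp [515.9 182.8 142.6] F [ 9.  -2.9 11.2] gap 43.4 t 15.7
28 28 [-20.  -0.  28.] [25. 31. 32.]
32 79 [-31. -14.  32.] [23. 31. 36.]
36 22 [-18.  -2.  36.] [35. 13. 40.]
40 26 [-16.   1.  40.] [38. 14. 44.]
44 22 [-8. -1. 44.] [40. 18. 48.]
48 24 [-0.  0. 48.] [41. 24. 52.]
52 26 [-13.   6.  52.] [42. 27. 56.]
56 32 [-22.  -5.  56.] [44. 32. 60.]
60 55 [-28. -12.  60.] [42. 34. 64.]
64 48 [-32. -21.  64.] [38. 39. 68.]
68 46 [-35. -10.  68.] [28. 37. 72.]
72 50 [-41. -13.  72.] [31. 36. 76.]
76 65 [-37. -22.  76.] [33. 37. 80.]
80 59 [-35. -21.  80.] [33. 37. 84.]
84 58 [-37. -19.  84.] [33. 38. 88.]
```

Call:
move_arm(
  deltas=[
    [[4,0,2],0],
    [[8,0,4],0],
    [[10,0,5],0],
    [[10,0,5],0],
  ],
)

```text
time: 16.2
tool_pos: [515.1, 183.8, 136.3]
tcp_rot: [-167.2, 87.3, 3.6]
ft_force: [5.6, -2.6, 10.8]
finger_gap: 43.2
```

```bash
python3 col.py | sed 1d
```

```text
tcp [515.1 183.8 136.3] F [ 7.5 -2.5 12.4] gap 43.4 t 16.25
28 35 [-30.  -4.  28.] [25. 28. 32.]
32 73 [-31. -16.  32.] [26. 30. 36.]
36 22 [-19.   1.  36.] [39. 13. 40.]
40 17 [-4.  3. 40.] [37. 19. 44.]
44 27 [-9.  1. 44.] [40. 26. 48.]
48 35 [-32.  -1.  48.] [41. 31. 52.]
52 39 [-30.   3.  52.] [41. 34. 56.]
56 51 [-41.   1.  56.] [44. 36. 60.]
60 66 [-45. -15.  60.] [42. 39. 64.]
64 47 [-39. -14.  64.] [32. 37. 68.]
68 56 [-41. -12.  68.] [28. 39. 72.]
72 62 [-36. -19.  72.] [31. 41. 76.]
76 66 [-39. -20.  76.] [31. 37. 80.]
80 45 [-40. -21.  80.] [28. 43. 84.]
84 18 [ -9. -19.  84.] [23. 37. 88.]
```

Call:
move_arm(
  deltas=[
    [[0,0,0],0],
    [[0,0,0],0],
    [[0,0,0],0],
    [[0,0,0],0],
    [[0,0,0],0],
    [[0,0,0],0],
  ],
  jaw=0.28,
)

```text
time: 17.0
tool_pos: [515.0, 183.8, 136.2]
tcp_rot: [-167.3, 87.3, 3.6]
ft_force: [0.2, -0.4, -0.3]
finger_gap: 55.1
```

```bash
python3 col.py
python3 - <<'E'
from h import *
I,D=snap('side','s6')
cv2.imwrite('pics/c6.png',cv2.resize(I[150:250,190:290,::-1],(500,500),interpolation=cv2.INTER_CUBIC))
E
```

```text
hist z {-15: 52, -12: 16, -9: 0, -6: 0, -3: 5, 0: 42, 3: 60, 6: 357, 9: 30, 12: 22, 15: 25, 18: 21, 21: 22, 24: 24, 27: 21, 30: 22, 33: 34, 36: 39, 39: 36, 42: 37, 45: 30, 48: 30, 51: 34, 54: 37, 57: 105, 60: 46, 63: 18, 66: 19, 69: 20, 72: 23, 75: 19, 78: 22, 81: 19, 84: 22, 87: 15}
tcp [515.1 183.8 136.3] F [-0.5 -0.3 -1. ] gap 54.6 t 17.05
28 34 [-18.  12.  28.] [26. 30. 32.]
32 37 [-33.   6.  33.] [35. 32. 36.]
36 49 [-37.   4.  36.] [40. 32. 40.]
40 47 [-41.  -1.  40.] [39. 32. 44.]
44 46 [-38.   5.  44.] [40. 34. 48.]
48 39 [-42.   2.  48.] [41. 33. 52.]
52 54 [-36.  -9.  52.] [40. 37. 56.]
56 113 [-45. -23.  56.] [41. 42. 60.]
60 49 [-40. -26.  60.] [36. 43. 63.]
64 27 [-18. -27.  64.] [27. 43. 68.]
68 25 [-21. -28.  68.] [30. 42. 72.]
72 28 [-20. -28.  72.] [27. 44. 76.]
76 21 [-17. -27.  76.] [28. 41. 80.]
80 20 [-15. -26.  80.] [23. 41. 84.]
84 17 [-12. -28.  84.] [23. 42. 88.]
```

View pics/c6.png

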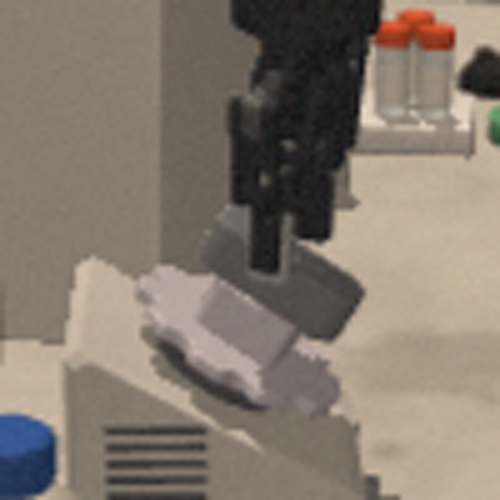

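Call:
move_arm(
  deltas=[
    [[0,0,0],0],
    [[0,0,0],0],
    [[0,0,0],0],
    [[0,0,0],0],
    [[-20,0,0],0],
    [[-50,0,0],0],
    [[-90,0,0],0],
    [[-90,0,0],0],
  ],
  jaw=0.65,
)

```text
time: 18.1
tool_pos: [513.0, 184.1, 230.7]
tcp_rot: [-165.8, 86.9, 5.1]
ft_force: [-0.1, -0.3, -0.1]
finger_gap: 70.2
```

```bash
cat > fin.py <<'E'
exec(open('ax.py').read().split('s=r.sense()')[0])
Q=P[(np.hypot(P[:,0],P[:,1])<40)&(P[:,2]>50)]; i=abs(Q[:,2]-np.median(Q[:,2]))<4
for _ in range(5):
    A=np.c_[Q[:,:2],np.ones(len(Q))]; w=np.linalg.lstsq(A[i],Q[i,2],rcond=None)[0]; i=abs(A@w-Q[:,2])<1.5
print('collar top',i.sum(),'slopes',w[:2].round(3),'height at axis',w[2].round(1))
E
python3 fin.py; python3 -c "
from h import *
goal((400,100,260),81)"
```

```text
hist z {-15: 46, -12: 17, -9: 0, -6: 0, -3: 7, 0: 40, 3: 70, 6: 339, 9: 41, 12: 19, 15: 23, 18: 20, 21: 21, 24: 25, 27: 22, 30: 27, 33: 29, 36: 38, 39: 36, 42: 39, 45: 36, 48: 40, 51: 38, 54: 41, 57: 136, 60: 51, 63: 0, 66: 0, 69: 0, 72: 0, 75: 0, 78: 0, 81: 0, 84: 0, 87: 0}
plate top n 303 normal in head [0. 0. 1.] height at axis 7.7
collar top 154 slopes [-0.008 -0.017] height at axis 59.4
 d [-37.7 100.2  95.6] turn -0.1 | tcp [512.  183.8 228.3] jawyaw -99.1 J6 113.9 gap 70.4 F [-0.1  0.4 -0.7] t 18.15
```

Call:
move_arm(
  deltas=[
    [[-40,100,120],0],
    [[-40,100,120],0],
    [[-40,100,120],0],
    [[-40,100,120],0],
    [[-40,100,120],0],
  ],
)

```text
time: 18.77
tool_pos: [376.0, 104.2, 260.3]
tcp_rot: [-166.3, 87.1, 4.6]
ft_force: [-0.7, 0.5, 0.9]
finger_gap: 70.2
```

```bash
python3 fin.py|sed 1d
python3 - <<'E'
from h import *
T,D=snap('top','t7');I,_=snap('side','s7')
f=lambda A:cv2.resize(A[...,::-1],(400,400),interpolation=cv2.INTER_CUBIC)
cv2.imwrite('pics/c7.png',np.hstack([f(I[150:310,190:350]),f(T[120:230,130:300])]))
E
```

```text
plate top n 309 normal in head [-0.  0.  1.] height at axis 7.6
collar top 155 slopes [-0.01  -0.016] height at axis 59.4
```

View pics/c7.png

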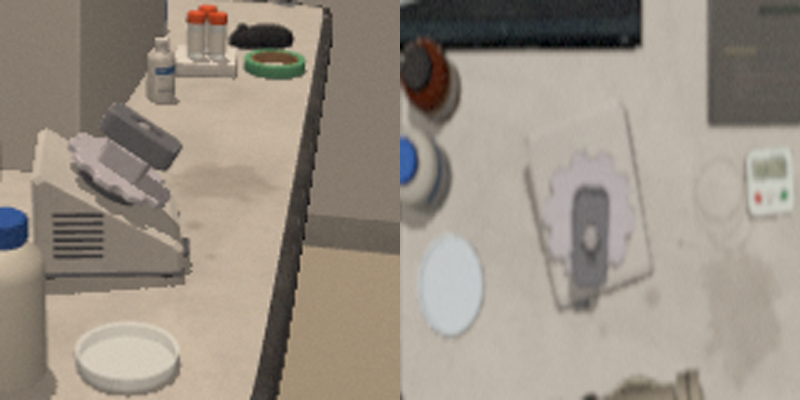

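Both views show the disc flat on the flange, side crop (120,165), and the collar seated on its hub, side crop (143,135), top crop (590,235). The dish, timer and bottle look unmoved.

```bash
python3 -c "
from bench import r
print(r.hand_in())"
```

```text
the job is handed in; nothing more can be done
None
```

The disc and then the collar are on the mixer's spindle, both fully home as far as I could measure, and I handed the job in at about 19 s of the 72 s allowed.

- **How it went:** I estimated the keys at about -26° from the images. I carried each part at the matching yaw and let the spindle tip tilt it in a light 25 N grip. When I loosened the jaws, each part dropped straight home, so no extra turning was needed.
- **Disc check:** depth put the plate top 7.6 mm up the spindle, against 8 mm when home. Its tilt from the flange was zero.
- **Collar check:** depth put its top at 59.4 mm, against 60 mm when home; it would read 68 mm if it were stuck on the keys. It was level on the hub to within about 1°.
- **Bystanders:** in the last pictures the dish, timer and wash bottle look unmoved. I judged this by eye and did not measure it.
- **Limits:** the highest wrist force I read was about 15 N. At hand-in the gripper was open, about 175 mm back, touching nothing.
- **Disagreements:** the two cameras differed by about 4–5 mm on the collar's position (I saw a similar offset on the disc once gripped), and by several degrees on the key angle. Both stayed within the fit's play. The tool also picked up about 3° of tilt over the moves, with no effect on the result.

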